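Hook the sample racks onto the tilting mixer and mix twice

TASK

Move the jar from the mixer's platform into the grey spill tray, standing upright, and load every sample rack onto the platform, each in a lane of its own, its hook pushed onto that lane's pin until the latch snaps shut behind the pin. Then, with all racks hooked, mix twice: raise the platform by its knob to 30 degrees, keep it there for two seconds and lower it fully back to level, then do the same once more. Never raise the platform past 40 degrees, and leave the other things on the bench where they are.

Things in the scene. Friction and masses are not known exactly. Their poses are not given: they have to be found in the camera images.
- rackA_grip (a point): Sample rack A, one of up to three identical white racks (None if absent): body 110 long (x) x 44 wide x 55 mm high on a steel foot 60 wide x 12 mm, 0.32 kg, with a handle fin 80 long x 10 mm thick, its top 100 mm above the underside. This point is in the fin, over the body's centre, 83 mm above the underside; x points to the hook, y across, z up. Grip the fin across its thickness.
- rackA_mouth (a point): Middle of rack A's hook slot, where a pin must sit: 76 mm ahead (x) of the body's centre, 15 mm above the underside; axes as the rack. The steel hook (8 to 22 mm above the underside) has a slot 20 mm wide; flared lips, tips 114 mm ahead of the body's centre, 46 mm apart. With the pin at the slot's back the pin's axis is 7 mm behind this point; against the shut latch, 7 to 11 mm in front.
- latchA (a joint): Brass latch, 18 mm long, across the mouth of rack A's hook on a light spring (about 1 to 5 N at the pin): 0 = shut, 1.13 rad = folded fully inward. It gives way inward only, and flips shut behind the pin when the pin is within about 4 mm of the back of the slot.
- rackB_grip (a point): Sample rack B, one of up to three identical white racks (None if absent): body 110 long (x) x 44 wide x 55 mm high on a steel foot 60 wide x 12 mm, 0.32 kg, with a handle fin 80 long x 10 mm thick, its top 100 mm above the underside. This point is in the fin, over the body's centre, 83 mm above the underside; x points to the hook, y across, z up. Grip the fin across its thickness.
- rackB_mouth (a point): Middle of rack B's hook slot, where a pin must sit: 76 mm ahead (x) of the body's centre, 15 mm above the underside; axes as the rack. The steel hook (8 to 22 mm above the underside) has a slot 20 mm wide; flared lips, tips 114 mm ahead of the body's centre, 46 mm apart. With the pin at the slot's back the pin's axis is 7 mm behind this point; against the shut latch, 7 to 11 mm in front.
- latchB (a joint): Brass latch, 18 mm long, across the mouth of rack B's hook on a light spring (about 1 to 5 N at the pin): 0 = shut, 1.13 rad = folded fully inward. It gives way inward only, and flips shut behind the pin when the pin is within about 4 mm of the back of the slot.
- rackC_grip (a point): Sample rack C, one of up to three identical white racks (None if absent): body 110 long (x) x 44 wide x 55 mm high on a steel foot 60 wide x 12 mm, 0.32 kg, with a handle fin 80 long x 10 mm thick, its top 100 mm above the underside. This point is in the fin, over the body's centre, 83 mm above the underside; x points to the hook, y across, z up. Grip the fin across its thickness.
- rackC_mouth (a point): Middle of rack C's hook slot, where a pin must sit: 76 mm ahead (x) of the body's centre, 15 mm above the underside; axes as the rack. The steel hook (8 to 22 mm above the underside) has a slot 20 mm wide; flared lips, tips 114 mm ahead of the body's centre, 46 mm apart. With the pin at the slot's back the pin's axis is 7 mm behind this point; against the shut latch, 7 to 11 mm in front.
- latchC (a joint): Brass latch, 18 mm long, across the mouth of rack C's hook on a light spring (about 1 to 5 N at the pin): 0 = shut, 1.13 rad = folded fully inward. It gives way inward only, and flips shut behind the pin when the pin is within about 4 mm of the back of the slot.
- pin1 (a point): Headed upright steel pin of the platform's left (+y) lane: 10 mm thick, its 22 mm head from 28 to 36 mm above the deck, so a hook goes on only from the side. This point is on its axis, 15 mm above the deck; axes as the platform (x from hinge to knob side). Lanes are 75 mm apart. A rack is slid along +x onto the pin, its underside 0 to 5 mm above the deck.
- pin2 (a point): Headed upright steel pin of the platform's middle lane: 10 mm thick, its 22 mm head from 28 to 36 mm above the deck, so a hook goes on only from the side. This point is on its axis, 15 mm above the deck; axes as the platform (x from hinge to knob side). Lanes are 75 mm apart. A rack is slid along +x onto the pin, its underside 0 to 5 mm above the deck.
- pin3 (a point): Headed upright steel pin of the platform's right (-y) lane: 10 mm thick, its 22 mm head from 28 to 36 mm above the deck, so a hook goes on only from the side. This point is on its axis, 15 mm above the deck; axes as the platform (x from hinge to knob side). Lanes are 75 mm apart. A rack is slid along +x onto the pin, its underside 0 to 5 mm above the deck.
- hinge (a point): Middle of the platform's hinge line at the grey mixer's near edge; y lies along the hinge, x points level to the knob side. The deck, an aluminium plate 225 (x, from the hinge) x 250 mm, has its top 55 mm above the table, 8 mm above this point; the pins are 190 mm from the hinge. A white scale plate 85 mm high stands at its near -y corner. Mixer fixed; place and yaw vary.
- knob (a point): Centre of the black ball knob, 30 mm across, on an arm at the middle of the platform's far edge; level it is 262 mm ahead of the hinge line and 50 mm above it (105 mm above the table), and turns about the hinge line with the platform.
- platform (a joint): Tilt of the platform, rad: 0 = level (resting on its stop), grows as the far edge with the knob rises (0.52 = 30 degrees; stop at 0.9). A gas strut balances it and friction holds it wherever it is left; moving it takes up to 10 N at the knob.
- jar_center (a point): Centre of a squat amber screw-top jar, 56 mm across and 60 mm high, 0.16 kg, at first standing on the platform; z is its axis.
- tray_in (a point): Centre of the inner floor of the grey spill tray, 140 x 140 mm outside, walls 4 mm thick, rim 20 mm above the table, fixed to the table; this point is on the floor, about 4 mm above the table.
- beaker: Bystander, to be left alone: glass beaker, 60 across x 70 mm high; origin at the centre of its underside.
- tipbox: Bystander, to be left alone: clear pipette-tip box, 120 x 85 x 45 mm; origin at the centre of its underside.
- stopwatch: Bystander, to be left alone: round black stopwatch lying flat, 56 mm across, 16 mm thick; origin at the centre of its underside.
- notebox: Bystander, to be left alone: small cardboard box, 90 x 60 x 30 mm; origin at the centre of its underside.
- reagent: Bystander, to be left alone: amber reagent bottle, 100 across x 200 mm high; origin at the centre of its underside.
- washbottle: Bystander, to be left alone: white bottle, 66 across x 150 mm high; origin at the centre of its underside.
Things that resemble listed ones, but are neither listed nor needed, are in the scene too. Leave any blue look-alike of the part that bears rackA_grip alone.

How it is judged:
By the outcome, as a careful person would: the job done as asked, in the order asked, and still so for the second after the job is handed in, with the robot touching nothing.
Of rackA, rackB, rackC only 2 to 3 are there at a start; the rules pass over those that are not, and their reading is None.
At some moment in a run one of jar, rackA, rackB, rackC may be knocked a few centimetres aside while the robot is not near it.
Once in a run the grip may slacken for a moment while it holds something.
It also fails if it takes over 210 s, if anything falls off the work surface, if the arm or the gripper's body presses on something with over 40 N, if the wrist force passes 120 N, or if a joint passes its speed limit or range.

ROBOT

A 6-joint arm with a two-finger parallel gripper is mounted at the origin on the work surface. World frame = base frame: x ahead of the robot, y to its left, z up, the work surface at z = 0. Lengths are in m, angles in rad, forces in N, time in s.
With the tool pointing down it reaches from about 0.35 to 0.85 m from the base axis. Payload 8.1 kg.
Tool frame: the origin (TCP) lies at the very end of the fingers, on their centre line; the grasp point (between the pads) lies 19 mm behind it; z points along the fingers, y is the line along which they close (so a half turn about z gives the same grasp; the last joint's range is limited). The gripper opens to 93 mm and grips with 3 to 60 N. Pads are 15 mm wide; open, the fingers measure 128 mm over their backs; the gripper's body (75 mm by 188 mm) begins 65 mm behind the grasp point.
Start: joints at [-0.085, 0.13, 1.488, -0, 1.523, -0.085], TCP at [0.6, 0, 0.219] pointing down, gripper open.
Joint ranges: [-2.96, 2.96], [-0.89, 2.26], [0.02, 2.5], [-1.34, 4.48], [0, 2.73], [-2.66, 2.66]. Speed limits (rad/s): [2.39, 2.39, 2.79, 3.14, 3.14, 3.14].

INTERFACE

Orientations are given as a unit quaternion [w, x, y, z].
In Python, from workcell import sensors, snapshot, get_calibration, sign_off gives the robot as it stands.
- The arm moves only by the tool send_rows, never from a script. Its argument "series" is a list that holds one entry, the list of rows, each a list of 4 numbers: the shift along the world's x, y, z in units of 40 mm (1.0 is 40 mm), then the turn about the world's z in units of 6 degrees (1.0 is 6 degrees). In form: [[[x, y, z, yaw], ...]]. A call has 1 to 10 rows; each row is the pose to reach, as a shift and turn from the pose commanded when the call began; what a row does not reach only later rows make up. A row lasts 1/8 s, in which the tool goes at most 62.5 mm and 10.7 degrees, less where a joint would pass 70% of its speed; a pose out of reach is approached as far as the arm can. A call with a gripper value outside its range is refused whole. "claw" is the finger opening in mm, from 0 to 93, set as the call begins (left out, the last holds). The fingers move at their own pace and stop on an object; the grip force is fixed at half the most. Time passes only in rows, so rows that repeat a pose let the fingers close. It gives the time, the measured TCP pose, the force, the opening and the grip force at its end, in the units of the state.
- sensors.observe(): the state, without advancing time (a new reading comes with each control period).
- snapshot(name): name is "scene" or "side" or "wrist"; returns the picture (384x512x3 uint8, red, green, blue); there is no depth.
- get_calibration(name): a dict with "fovy" (degrees; the focal length in pixels is half the picture's height over the tangent of half this angle, whatever the lens; pixels are square), "cx", "cy" (the principal point, pixels), "R" (3x3) and "t" (3): a world point X has camera coordinates R X + t; the wrist camera has in their place "tool_from_camera" (4x4, takes a point from camera to tool coordinates, whose origin is the TCP and whose axes are the flange's). Camera axes: x right, y down, z forward; pixel columns grow to the right and rows downward; lengths in m; the calibration is good to about 2 mm. A picture is of the moment at which its call begins: read the wrist's pose just before it. get_calibration takes no time and is no camera call.
- sign_off(): hands the job in; it is judged then, once.
The state is a dict: "t": time; "joint_positions": joint angles; "qd": joint speeds; "effort": joint torques, N m; "eef_pos": TCP position; "orientation": TCP orientation; "force": force on the tool from outside, world axes, zero at the start; "wrist_torque": the same for the moment, N m; "width": finger opening in m; "grasp_force": force on a finger pad.
Only numpy, scipy, OpenCV 4.12 (cv2) and the standard library are available. Lean on these libraries where they do the work, as an engineer would, in place of code of your own. Each camera call takes 0.05 s, during which the arm holds its last target. There are 200 camera calls.

## Working session

There is one attempt and no reset: what is moved stays moved. The work goes in short steps, Python scripts to look and compute and a tool call to move; the robot and the scene stay as the last step left them, time stands still between calls to the robot, and variables do not carry over. Pictures are saved under pics/ and viewed, at most 14 in all, crops included, and the job is handed in when it is done.

Besides the shell and the picture viewer there is one more tool, called after ">>>" by a JSON object that holds its "name" and its "arguments", one argument or row to a line. send_rows: Moves the arm, as the interface text tells. Its arguments: {"type":"object","properties":{"series":{"type":"array","items":{"type":"array","items":{"type":"array","items":{"type":"number"}}}},"claw":{"type":"number"}},"required":["series"]}

```bash
mkdir -p pics; ls
python3 - <<'E'
from workcell import sensors, snapshot, get_calibration
import cv2,numpy as np
for n in ("scene","side"):
    im=snapshot(n); cv2.imwrite(f"pics/{n}0.png",cv2.resize(im[:,:,::-1],(800,600),interpolation=cv2.INTER_CUBIC)); np.save(f"{n}0.npy",im)
for n in ("scene","side","wrist"): print(n,get_calibration(n))
print(sensors.observe())
E
```

```text
pics
scene {'fovy': 42.86618583465463, 'cx': 264.55775776240864, 'cy': 189.02331160904424, 'R': array([[-0.82108977,  0.57078173,  0.00445035],
       [ 0.46728654,  0.67664497, -0.56902976],
       [-0.32780309, -0.46514493, -0.82230489]]), 't': array([ 0.40786812, -0.18839567,  1.95674928])}
side {'fovy': 55.814390904626975, 'cx': 259.7629496415598, 'cy': 182.72288429649905, 'R': array([[ 0.8905913 , -0.45473729,  0.00781853],
       [-0.33420155, -0.66599161, -0.66690666],
       [ 0.30847441,  0.59132831, -0.74510024]]), 't': array([-0.46972588,  0.24190898,  1.29253682])}
wrist {'fovy': 65.12622732364267, 'cx': 257.88236375862783, 'cy': 191.05482309233898, 'tool_from_camera': array([[ 3.89571991e-04, -9.58066796e-01, -2.86544696e-01,
         8.02144413e-02],
       [ 9.99999501e-01,  1.09760012e-04,  9.92565478e-04,
        -5.76185825e-04],
       [-9.19492878e-04, -2.86544940e-01,  9.58066361e-01,
        -1.66811828e-01],
       [ 0.00000000e+00,  0.00000000e+00,  0.00000000e+00,
         1.00000000e+00]])}
{'t': 0.1, 'joint_positions': array([-8.54017897e-02,  1.31056626e-01,  1.48919236e+00, -1.17111563e-05,
        1.52299389e+00, -8.53808392e-02]), 'qd': array([-0.00026671, -0.003118  , -0.00189845, -0.00139245, -0.00057466,
        0.00108696]), 'effort': array([ 2.89806376e-03, -5.61339462e+01, -4.93095982e+01,  7.72326719e-02,
        2.89617141e-02, -2.83941080e-05]), 'eef_pos': array([5.99480210e-01, 6.13361920e-05, 2.17697605e-01]), 'orientation': array([-6.27310879e-04,  7.07113746e-01,  7.07099335e-01, -5.36030933e-04]), 'force': array([ 0.33698066, -0.16172944, -0.4490268 ]), 'wrist_torque': array([-0.05522833, -0.02572144,  0.00962245]), 'grasp_force': 0.0, 'width': 0.09315851739172203}
```

View pics/scene0.png

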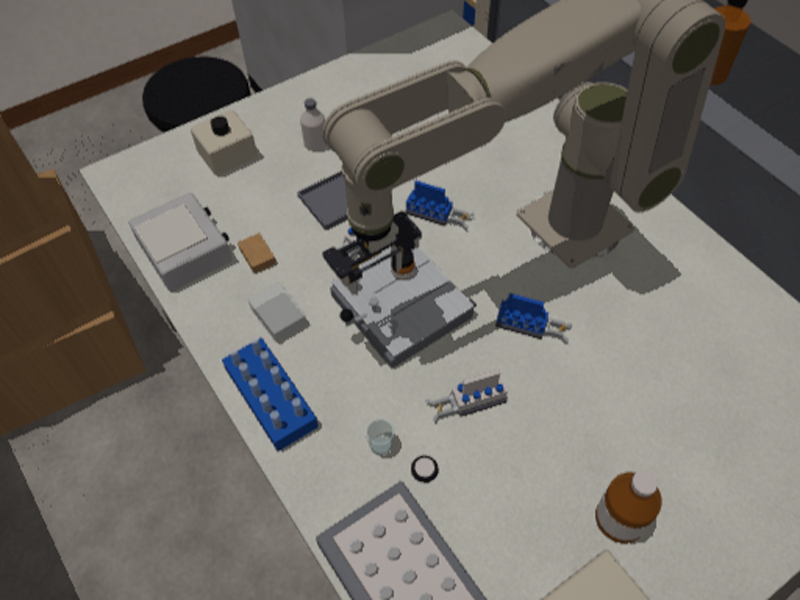

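View pics/side0.png

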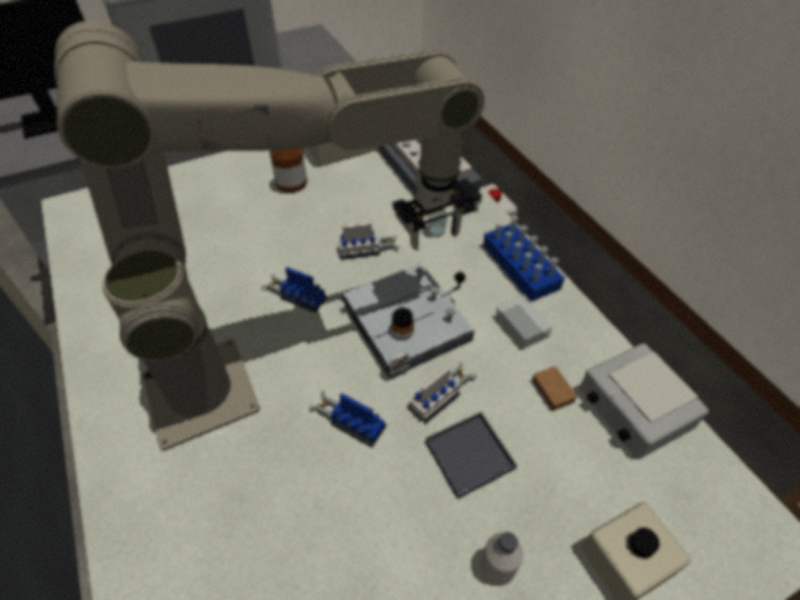

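Scene: platform about (400,305), jar at (403,262). White racks at (480,393) and, hidden by the gripper here, at side (440,392). Blue look-alikes are at scene (428,205) and (523,315). Tray is at side (470,455).

```bash
python3 - <<'E'
import cv2,numpy as np
a=np.load("side0.npy")[130:330,200:330,::-1]; b=np.load("scene0.npy")[140:280,190:350,::-1]
cv2.imwrite("pics/c1.png",cv2.resize(a,None,fx=3,fy=3,interpolation=cv2.INTER_CUBIC))
cv2.imwrite("pics/c2.png",cv2.resize(b,None,fx=4,fy=4,interpolation=cv2.INTER_CUBIC))
E
cat > h.py <<'E'
import numpy as np,cv2
from scipy.spatial.transform import Rotation as Ro
from workcell import sensors, snapshot, get_calibration
def cam(n,st=None):
    c=get_calibration(n)
    if n=="wrist":
        T=np.array(c["tool_from_camera"]); q=st["orientation"]
        Rt=Ro.from_quat([q[1],q[2],q[3],q[0]]).as_matrix()
        A=Rt@T[:3,:3]; p=Rt@T[:3,3]+st["eef_pos"]
    else:
        A=np.array(c["R"]).T; p=-A@c["t"]
    return A,p,192/np.tan(np.radians(c["fovy"]/2)),c["cx"],c["cy"]
def ray(C,u,v):
    A,p,f,cx,cy=C; return p,A@np.array([(u-cx)/f,(v-cy)/f,1])
def onz(C,u,v,z):
    p,d=ray(C,u,v); return p+d*(z-p[2])/d[2]
def tri(*obs):
    M=np.zeros((3,3));b=np.zeros(3)
    for C,u,v in obs:
        p,d=ray(C,u,v); d=d/np.linalg.norm(d); P=np.eye(3)-np.outer(d,d); M+=P; b+=P@p
    X=np.linalg.solve(M,b); return X
def px(C,X):
    A,p,f,cx,cy=C; c=A.T@(np.array(X)-p); return cx+f*c[0]/c[2], cy+f*c[1]/c[2]
def save(im,name,box=None,s=1.5):
    x0,y0,x1,y1=box or (0,0,512,384)
    cv2.imwrite(f"pics/{name}.png",cv2.resize(im[y0:y1,x0:x1,::-1],None,fx=s,fy=s,interpolation=cv2.INTER_CUBIC))
E
```

```text
(no output)
```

View pics/c1.png

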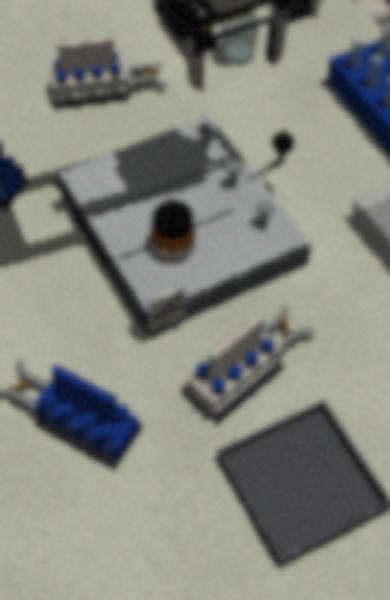

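View pics/c2.png

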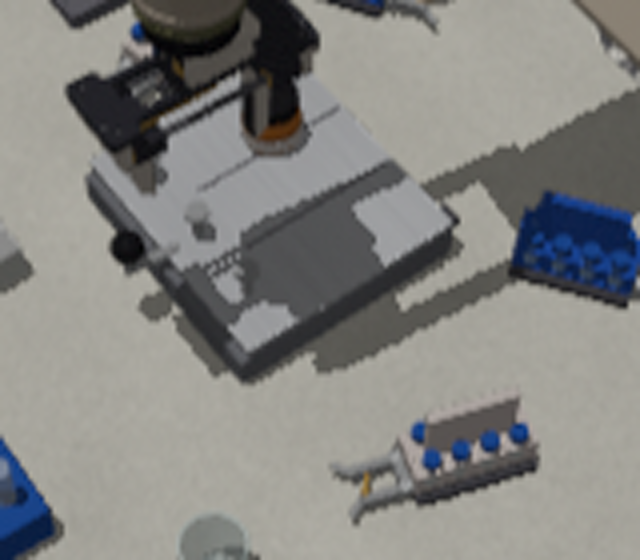

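Run:
```python
from h import *
S=cam("scene");D=cam("side")
s=lambda x,y:(190+x/4,140+y/4); d=lambda x,y:(200+x/3,130+y/3)
np.set_printoptions(precision=3,suppress=True)
print("knob",tri((S,*s(128,247)),(D,*d(283,142))))
for n,c in dict(nearP=(62,178),nearM=(140,325),farM=(308,250)).items(): print("side deck",n,onz(D,*d(*c),.055))
for n,c in dict(farM=(95,165),farP=(245,365),nearP=(455,220)).items(): print("scene deck",n,onz(S,*s(*c),.055))
print("rack1 fin",onz(D,*d(58,48),.1),onz(D,*d(112,42),.1),onz(S,*s(425,415),.1),onz(S,*s(520,395),.1), tri((S,*s(520,395)),(D,*d(58,48))))
print("rack1 tips scene",onz(S,*s(335,470),.022),onz(S,*s(357,515),.022),"side",onz(D,*d(155,70),.022),onz(D,*d(163,87),.022))
print("rack2 fin",onz(D,*d(205,370),.1),onz(D,*d(265,325),.1),"tips",onz(D,*d(283,312),.022),onz(D,*d(312,333),.022))
print("jar top",onz(D,*d(175,212),.115),"bot scene",onz(S,*s(276,145),.055))
print("tray",[onz(D,*d(*c),.02) for c in((218,457),(324,405),(386,503),(280,563))])
print("px knob height", )
for n,c in (("beaker",(237,45)),):print(n,onz(D,*d(*c),0))
```

```text
knob [ 0.658 -0.031  0.095]
side deck nearP [0.393 0.072 0.055]
side deck nearM [ 0.385 -0.177  0.055]
side deck farM [ 0.617 -0.172  0.055]
scene deck farM [ 0.621 -0.146  0.055]
scene deck farP [0.625 0.105 0.055]
scene deck nearP [0.388 0.088 0.055]
rack1 fin [0.469 0.258 0.1  ] [0.541 0.236 0.1  ] [0.545 0.248 0.1  ] [0.47  0.277 0.1  ] [0.469 0.272 0.09 ]
rack1 tips scene [0.609 0.215 0.022] [0.618 0.259 0.022] side [0.606 0.232 0.022] [0.6   0.195 0.022]
rack2 fin [ 0.411 -0.287  0.1  ] [ 0.498 -0.266  0.1  ] tips [ 0.557 -0.218  0.022] [ 0.573 -0.26   0.022]
jar top [ 0.476 -0.088  0.115] bot scene [ 0.473 -0.071  0.055]
tray [array([ 0.397, -0.349,  0.02 ]), array([ 0.535, -0.347,  0.02 ]), array([ 0.532, -0.476,  0.02 ]), array([ 0.398, -0.48 ,  0.02 ])]
px knob height
beaker [0.753 0.246 0.   ]
```

>>> {"name": "send_rows", "arguments": {
  "series": [
    [[-1,-0.7,0.7,0],[-2,-1.4,1.4,0],[-3,-2,2,0],[-3,-2,2,0],[-3,-2,2,0]]
  ]
}}

```text
t: 0.72
eef_pos: [0.4801, -0.0799, 0.2982]
orientation: [-0.0, 0.707, 0.707, 0.0]
force: [-0.6, 0.3, 0.4]
width: 0.0931
grasp_force: 0.0
```

Run:
```python
from h import *
st=sensors.observe(); im=snapshot("wrist"); np.save("w1.npy",im); import pickle; pickle.dump(st,open("w1.pkl","wb"))
print(st["eef_pos"],st["orientation"],st["force"]); save(im,"w1")
```

```text
[ 0.48008017 -0.07989103  0.29815154] [-1.33701601e-04  7.07298534e-01  7.06914958e-01  9.34138462e-05] [-0.64690253  0.31406435  0.43277991]
```

View pics/w1.png

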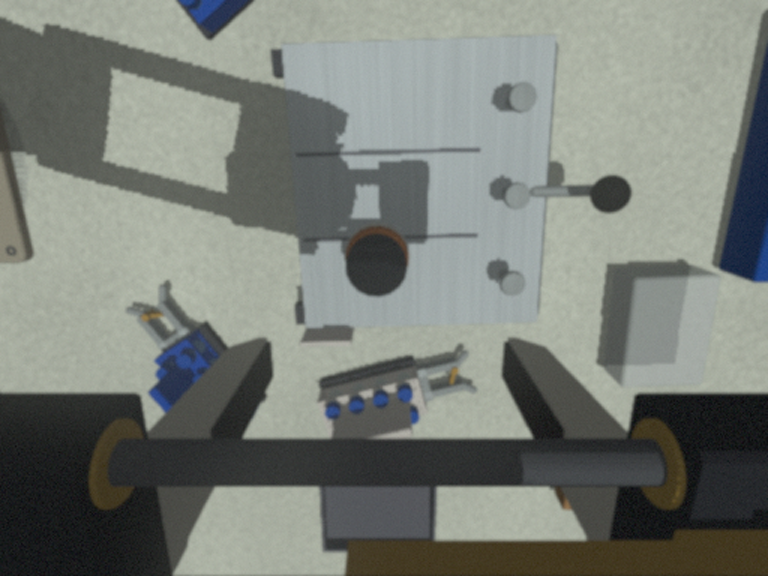

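Run:
```python
from h import *; import pickle
np.set_printoptions(precision=4,suppress=True)
W=cam("wrist",pickle.load(open("w1.pkl","rb"))); o=lambda u,v,z:onz(W,u/1.5,v/1.5,z)
print("corners",[o(*c,.055)[:2] for c in((283,43),(555,37),(540,320),(303,325))])
print("pins",[o(*c,.091)[:2] for c in((522,97),(516,195),(511,283))])
print("knob",o(611,194,.105),"jar",o(376,262,.115))
print("rack2 fin top",o(321,382,.1),o(414,360,.1),o(417,371,.1),"tips",o(463,350,.022),o(473,388,.022))
print("tray",[o(*c,.02)[:2] for c in((322,545),(434,545))], "tray top edge hidden")
```

```text
corners [array([0.3951, 0.0855]), array([0.6169, 0.0899]), array([ 0.6286, -0.1561]), array([ 0.3983, -0.1612])]
pins [array([0.5839, 0.0407]), array([ 0.5853, -0.0335]), array([ 0.5871, -0.1083])]
knob [ 0.6559 -0.0315  0.105 ] jar [ 0.4712 -0.0838  0.115 ]
rack2 fin top [ 0.4205 -0.1985  0.1   ] [ 0.504  -0.1768  0.1   ] [ 0.5068 -0.1876  0.1   ] tips [ 0.5614 -0.2029  0.022 ] [ 0.5746 -0.2485  0.022 ]
tray [array([ 0.3993, -0.4677]), array([ 0.5385, -0.4678])] tray top edge hidden
```

>>> {"name": "send_rows", "arguments": {
  "series": [
    [[-0.22,-0.1,-1.2,0],[-0.22,-0.1,-2.4,0],[-0.22,-0.1,-3.6,0],[-0.22,-0.1,-4.6,0],[-0.22,-0.1,-5.2,0],[-0.22,-0.1,-5.53,0],[-0.22,-0.1,-5.53,0]]
  ],
  "claw": 93
}}

```text
t: 1.65
eef_pos: [0.4705, -0.0833, 0.0761]
orientation: [-0.001, 0.707, 0.707, -0.001]
force: [-0.5, -0.1, -0.2]
width: 0.0926
grasp_force: 0.0
```

>>> {"name": "send_rows", "arguments": {
  "series": [
    [[0,0,0,0],[0,0,0,0],[0,0,0,0],[0,0,0,0],[0,0,0,0],[0,0,0,0]]
  ],
  "claw": 50
}}

```text
t: 2.4
eef_pos: [0.4714, -0.0841, 0.0778]
orientation: [0.0, 0.707, 0.707, 0.0]
force: [0.2, 0.5, 3.7]
width: 0.0542
grasp_force: 30.0
```

>>> {"name": "send_rows", "arguments": {
  "series": [
    [[0,0,0.8,0],[0,0,1.8,0],[0,0,2.8,0],[0,-0.5,3.6,0],[0,-1.5,3.8,0],[0,-2.7,3.8,0],[0,-3.9,3.8,0],[0,-5.1,3.8,0],[0,-6.3,3.8,0],[0,-7,3.8,0]]
  ]
}}

```text
t: 3.65
eef_pos: [0.4704, -0.366, 0.2284]
orientation: [-0.001, 0.708, 0.707, -0.0]
force: [-0.3, 0.0, -1.1]
width: 0.0545
grasp_force: 30.0
```

Run:
```python
from h import *
st=sensors.observe(); im=snapshot("wrist"); np.save("w2.npy",im); import pickle; pickle.dump(st,open("w2.pkl","wb"))
print(st["eef_pos"],st["force"],st["width"]); save(im,"w2")
```

```text
[ 0.47042579 -0.36602538  0.22844832] [-0.30499503  0.02616491 -1.05866408] 0.054469142682723445
```

View pics/w2.png

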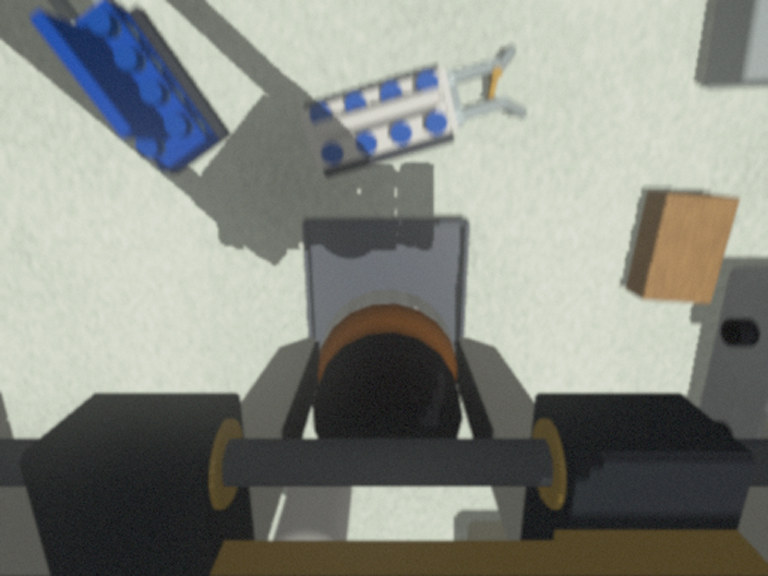

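Jar held; tray's +y edge at (304..468, 217) and rack 2 above it at (385,115), hook to +x.

Run:
```python
from h import *; import pickle
np.set_printoptions(precision=4,suppress=True)
W=cam("wrist",pickle.load(open("w2.pkl","rb"))); o=lambda u,v,z:onz(W,u/1.5,v/1.5,z)
print("tray +y edge",o(304,218,.02),o(468,217,.02))
print("rack2 fin top (back,front mid)",o(330,136,.1),o(442,104,.1))
print("body corners",[o(*c,.055)[:2] for c in((306,103),(437,66),(452,138),(326,172))])
print("tips",o(510,50,.022),o(520,112,.022))
```

```text
tray +y edge [ 0.4012 -0.3384  0.02  ] [ 0.5374 -0.3377  0.02  ]
rack2 fin top (back,front mid) [ 0.4348 -0.2763  0.1   ] [ 0.5038 -0.2579  0.1   ]
body corners [array([ 0.4134, -0.2529]), array([ 0.5046, -0.2293]), array([ 0.5168, -0.2763]), array([ 0.4256, -0.2999])]
tips [ 0.5622 -0.213   0.022 ] [ 0.5733 -0.2563  0.022 ]
```

>>> {"name": "send_rows", "arguments": {
  "series": [
    [[-0.05,-1.1,-0.8,0],[-0.05,-1.1,-2,0],[-0.05,-1.1,-3.2,0],[-0.05,-1.1,-4.2,0],[-0.05,-1.1,-4.6,0],[-0.05,-1.1,-4.8,0],[-0.05,-1.1,-4.95,0],[-0.05,-1.1,-5.05,0],[-0.05,-1.1,-5.05,0]]
  ]
}}

```text
t: 4.82
eef_pos: [0.4695, -0.4083, 0.0281]
orientation: [0.001, 0.707, 0.707, -0.0]
force: [-0.4, -0.1, -2.1]
width: 0.0544
grasp_force: 30.0
```

>>> {"name": "send_rows", "arguments": {
  "series": [
    [[0,0,-0.05,0],[0,0,-0.08,0],[0,0,-0.08,0]]
  ]
}}

```text
t: 5.2
eef_pos: [0.4698, -0.4086, 0.0267]
orientation: [0.001, 0.707, 0.707, -0.0]
force: [-5.2, 3.9, 14.4]
width: 0.0546
grasp_force: 30.0
```

Contact. Release, rise, and look from above the jar.

>>> {"name": "send_rows", "arguments": {
  "series": [
    [[0,0,0.03,0],[0,0,0.03,0],[0,0,0.03,0]]
  ],
  "claw": 75
}}

```text
t: 5.58
eef_pos: [0.4692, -0.408, 0.0254]
orientation: [0.0, 0.707, 0.707, -0.0]
force: [0.1, -0.3, 1.4]
width: 0.0744
grasp_force: 0.0
```

>>> {"name": "send_rows", "arguments": {
  "series": [
    [[0,0,0.3,0],[0,0,1,0],[0,0,2,0],[0,0.5,3,0],[0,1.5,4,0],[0,2.7,5,1],[0,3,6,2],[0,3,6.3,2.5],[0,3,6.3,2.5],[0,3,6.3,2.5]]
  ],
  "claw": 75
}}

```text
t: 6.82
eef_pos: [0.4688, -0.2879, 0.2766]
orientation: [-0.001, 0.609, 0.793, -0.0]
force: [-0.1, -0.5, -0.1]
width: 0.0751
grasp_force: 0.0
```

Run:
```python
from h import *
st=sensors.observe(); im=snapshot("wrist"); np.save("w3.npy",im); import pickle; pickle.dump(st,open("w3.pkl","wb"))
print(st["eef_pos"],st["orientation"],st["t"]); save(im,"w3")
```

```text
[ 0.46882621 -0.28788938  0.27664487] [-5.86206637e-04  6.09358642e-01  7.92894509e-01 -8.75508881e-06] 6.825
```

View pics/w3.png

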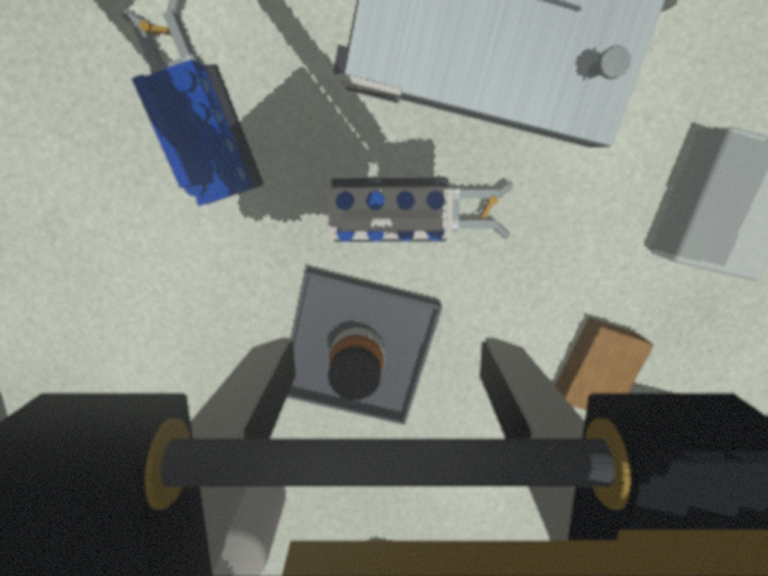

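Run:
```python
from h import *; import pickle
np.set_printoptions(precision=4,suppress=True)
W=cam("wrist",pickle.load(open("w3.pkl","rb"))); o=lambda u,v,z:onz(W,u/1.5,v/1.5,z)[:2]
a,b=o(508,185,.018),o(506,234,.018); m=(a+b)/2; n=(a-b); d=np.array([n[1],-n[0]])/np.linalg.norm(n)
print("tips",a,b,np.linalg.norm(n),d,np.degrees(np.arctan2(d[1],d[0])),"ctr",m-.114*d)
e,f=o(375,222,.1),o(441,222,.1); print("fin",e,f,np.degrees(np.arctan2(*(f-e)[::-1])))
print("foot edge",o(333,184,.006),o(447,184,.006),"jar top",o(355,372,.064),"pin3",o(612,62,.091))
```

```text
tips [ 0.5634 -0.2098] [ 0.5767 -0.2535] 0.04562266598529423 [0.9566 0.2915] 16.944831211978055 ctr [ 0.461  -0.2649]
fin [ 0.4523 -0.2622] [ 0.501  -0.2492] 14.935714605444806
foot edge [ 0.4061 -0.2517] [ 0.5105 -0.2238] jar top [ 0.4698 -0.4077] pin3 [ 0.5866 -0.11  ]
```

>>> {"name": "send_rows", "arguments": {
  "series": [
    [[0,0.1,0,-1.7],[0,0.2,0,-3.4],[-0.1,0.3,0,-5.1],[-0.1,0.4,0,-6.8],[-0.2,0.5,0,-8.5],[-0.2,0.6,0,-10.2],[-0.2,0.6,0,-11.9],[-0.2,0.6,0,-13.6],[-0.2,0.6,0,-15],[-0.2,0.6,0,-15]]
  ],
  "claw": 75
}}

```text
t: 8.12
eef_pos: [0.4607, -0.2639, 0.2762]
orientation: [-0.001, 0.991, 0.13, -0.001]
force: [-0.2, 0.5, -0.4]
width: 0.075
grasp_force: 0.0
```

>>> {"name": "send_rows", "arguments": {
  "series": [
    [[0,0,-1.2,0],[0,0,-2.4,0],[0,0,-3.2,0],[0,0,-3.6,0],[0,0,-3.6,0],[0,0,-3.6,0]]
  ],
  "claw": 60
}}

```text
t: 8.88
eef_pos: [0.4621, -0.2646, 0.1351]
orientation: [0.001, 0.991, 0.131, 0.001]
force: [0.4, -0.1, 0.3]
width: 0.0602
grasp_force: 0.0
```

Run:
```python
from h import *
st=sensors.observe(); im=snapshot("wrist"); np.save("w4.npy",im); import pickle; pickle.dump(st,open("w4.pkl","wb"))
print(st["eef_pos"],st["orientation"],st["joint_positions"]); save(im,"w4")
```

```text
[ 0.46211354 -0.26464003  0.13511621] [7.89540945e-04 9.91405371e-01 1.30820408e-01 8.87988088e-04] [-6.16413495e-01  1.17467100e-03  1.77776603e+00  5.06167471e-05
  1.36027600e+00  6.91979218e-01]
```

View pics/w4.png

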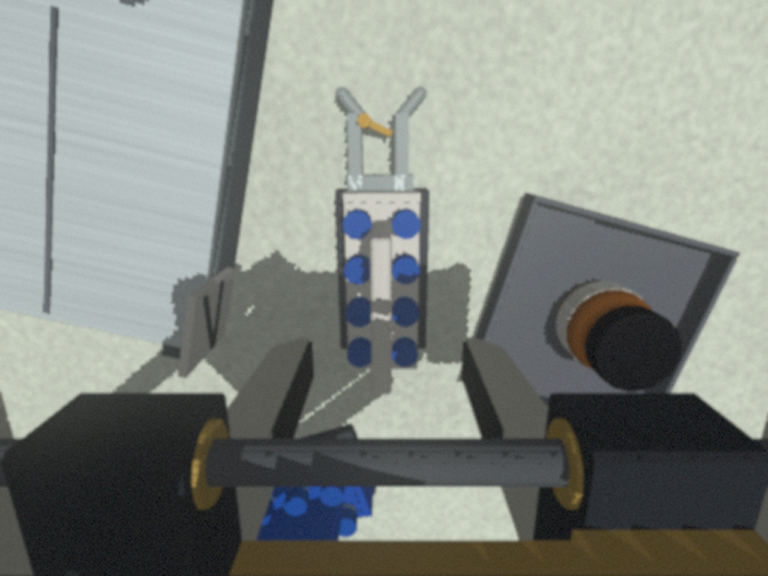

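Run:
```python
from h import *; import pickle
np.set_printoptions(precision=4,suppress=True)
st=pickle.load(open("w4.pkl","rb"))
W=cam("wrist",st); o=lambda u,v,z:onz(W,u/1.5,v/1.5,z)
q=st["orientation"];R=Ro.from_quat([q[1],q[2],q[3],q[0]]).as_matrix()
for n,u,v,z in (("tipL",343,92,.018),("tipR",420,92,.018),("slotL",362,165,.022),("slotR",395,165,.022),("slotback",380,175,.022),("bodyL",343,190,.055),("bodyR",422,190,.055),("finfront",379,222,.1),("finback",381,385,.1)):
    X=o(u,v,z); print(n,X,"tool",R.T@(X-st["eef_pos"]))
```

```text
tipL [ 0.5648 -0.2105  0.018 ] tool [ 0.113  -0.0259  0.1172]
tipR [ 0.5764 -0.2538  0.018 ] tool [0.113  0.019  0.1173]
slotL [ 0.528  -0.2314  0.022 ] tool [ 0.0721 -0.0152  0.1132]
slotR [ 0.5331 -0.2505  0.022 ] tool [0.0721 0.0045 0.1132]
slotback [ 0.5251 -0.2433  0.022 ] tool [ 0.0662 -0.0045  0.1132]
bodyL [ 0.514  -0.2261  0.055 ] tool [ 0.0599 -0.0239  0.0802]
bodyR [ 0.525  -0.2671  0.055 ] tool [0.0599 0.0185 0.0802]
finfront [ 0.5089 -0.2481  0.1   ] tool [ 0.0494 -0.0039  0.0352]
finback [ 0.4304 -0.2698  0.1   ] tool [-0.0321 -0.0033  0.0351]
```

>>> {"name": "send_rows", "arguments": {
  "series": [
    [[-0.02,0.085,-0.4,0],[-0.02,0.085,-0.9,0],[-0.02,0.085,-1.3,0],[-0.02,0.085,-1.65,0],[-0.02,0.085,-1.65,0]]
  ],
  "claw": 50
}}

```text
t: 9.55
eef_pos: [0.4595, -0.2599, 0.0659]
orientation: [-0.001, 0.991, 0.131, -0.001]
force: [-0.4, 0.9, -0.1]
width: 0.0502
grasp_force: 0.0
```

>>> {"name": "send_rows", "arguments": {
  "series": [
    [[0,0,0,0],[0,0,0,0],[0,0,0,0],[0,0,0,0],[0,0,0,0],[0,0,0,0],[0,0,0,0]]
  ],
  "claw": 5
}}

```text
t: 10.42
eef_pos: [0.4603, -0.2606, 0.0674]
orientation: [-0.0, 0.991, 0.131, -0.0]
force: [0.4, -0.4, -0.4]
width: 0.0096
grasp_force: 30.0
```

>>> {"name": "send_rows", "arguments": {
  "series": [
    [[0,0,0.8,0],[0,0,1.9,0],[0,0,3,0],[0,0.5,4,-0.5],[-0.1,1.5,4,-1.2],[-0.3,2.7,4,-2],[-0.5,3.5,4,-2.28],[-0.5,3.75,3.3,-2.28],[-0.5,3.75,2.5,-2.28],[-0.5,3.75,2.5,-2.28]]
  ]
}}

```text
t: 11.68
eef_pos: [0.438, -0.1094, 0.1644]
orientation: [-0.001, 1.0, 0.012, -0.003]
force: [-1.1, -0.4, -2.5]
width: 0.0101
grasp_force: 30.0
```

```bash
cat >> h.py <<'E'
import pickle
def look(name,box=None,s=1.5):
    st=sensors.observe(); im=snapshot("wrist"); np.save(name+".npy",im); pickle.dump(st,open(name+".pkl","wb"))
    print(st["t"],st["eef_pos"],st["orientation"],st["width"]); save(im,name,box,s)
E
python3 - <<'E'
from h import *
look("w5")
E
```

```text
11.675 [ 0.43802603 -0.10942986  0.16441792] [-0.0011972   0.99992553  0.01177547 -0.00297401] 0.010107186663614518
```

View pics/w5.png

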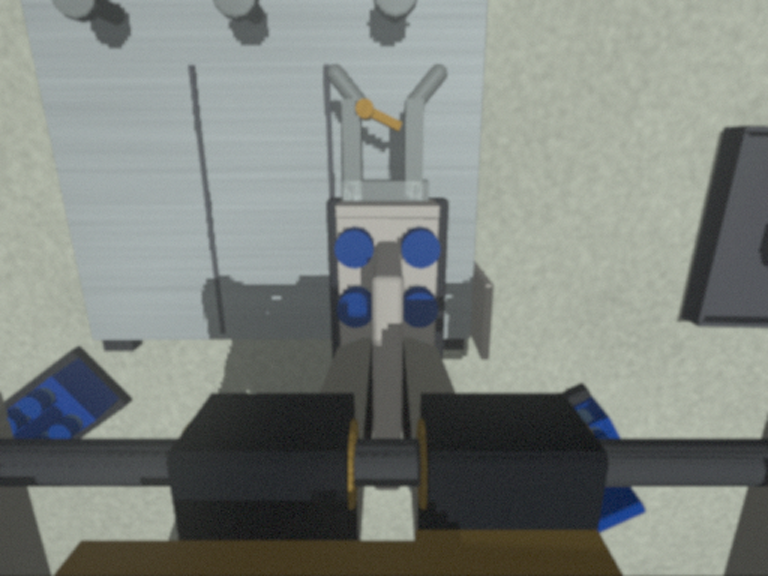

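Run:
```python
from h import *
np.set_printoptions(precision=4,suppress=True)
st=pickle.load(open("w5.pkl","rb"))
W=cam("wrist",st); o=lambda u,v,z:onz(W,u/1.5,v/1.5,z)
ang=lambda a,b:np.degrees(np.arctan2(b[1]-a[1],b[0]-a[0]))
for a,b in (((473,340),(487,3)),((92,340),(24,3)),((220,335),(192,67))):
    print("deck",o(*a,.055),o(*b,.055),ang(o(*a,.055),o(*b,.055)))
print("pins",[o(*c,.091) for c in((395,-4),(235,-4),(75,0))])
q=st["orientation"];R=Ro.from_quat([q[1],q[2],q[3],q[0]]).as_matrix()
print("tool yaw",np.degrees(np.arctan2(R[1,0],R[0,0])),"tilt z",R[:,2])
u=st["eef_pos"][2]-.068
for n,p,z in (("tipL",(332,72),.015),("tipR",(441,72),.015),("prongLin",(360,170),.022),("prongRin",(406,170),.022),("back",(383,181),.022),("finT",(387,280),.1)):
    X=o(*p,u+z); print(n,X,R.T@(X-st["eef_pos"]))
```

```text
deck [ 0.3988 -0.167   0.055 ] [ 0.5946 -0.1589  0.055 ] 2.3606161849757505
deck [0.3925 0.0858 0.055 ] [0.5888 0.0897 0.055 ] 1.1378449306743286
deck [0.3982 0.0005 0.055 ] [0.5596 0.0026 0.055 ] 0.7458097896611525
pins [array([ 0.5865, -0.1092,  0.091 ]), array([ 0.5848, -0.0348,  0.091 ]), array([0.5814, 0.0399, 0.091 ])]
tool yaw 1.349825999323845 tilt z [-0.006   0.0023 -1.    ]
tipL [ 0.5505 -0.082   0.1114] [ 0.1134 -0.0247  0.0524]
tipR [ 0.5517 -0.1303  0.1114] [0.1134 0.0237 0.0523]
prongLin [ 0.509  -0.0951  0.1184] [ 0.0715 -0.0126  0.0456]
prongRin [ 0.5095 -0.1161  0.1184] [0.0715 0.0084 0.0456]
back [ 0.5043 -0.1057  0.1184] [ 0.0666 -0.0021  0.0456]
finT [ 0.4795 -0.1082  0.1964] [ 0.0413 -0.0003 -0.0322]
```

>>> {"name": "send_rows", "arguments": {
  "series": [
    [[0,-0.11,-0.3,0],[0,-0.11,-0.7,0],[0,-0.11,-0.95,0],[0,-0.11,-1.06,0],[0,-0.11,-1.06,0],[0,-0.11,-1.06,0]]
  ]
}}

```text
t: 12.48
eef_pos: [0.4407, -0.1151, 0.1255]
orientation: [0.0, 1.0, 0.012, 0.0]
force: [0.0, -0.2, -2.2]
width: 0.0096
grasp_force: 30.0
```

>>> {"name": "send_rows", "arguments": {
  "series": [
    [[0.2,0.005,0,0],[0.4,0.01,0,0],[0.6,0.015,0,0],[0.8,0.02,0,0],[1,0.025,0,0],[1.2,0.03,0,0],[1.4,0.035,0,0],[1.5,0.035,0,0],[1.6,0.04,0,0],[1.6,0.04,0,0]]
  ]
}}

```text
t: 13.72
eef_pos: [0.505, -0.1133, 0.1252]
orientation: [-0.0, 1.0, 0.012, 0.0]
force: [-0.4, 2.0, -3.9]
width: 0.0096
grasp_force: 30.0
```

Run:
```python
from h import *
look("w6",(130,0,390,260),2.3)
```

```text
13.725 [ 0.50498099 -0.11330672  0.12519897] [-2.60768341e-05  9.99933101e-01  1.15562266e-02  4.97190381e-04] 0.009588288660368038
```

View pics/w6.png

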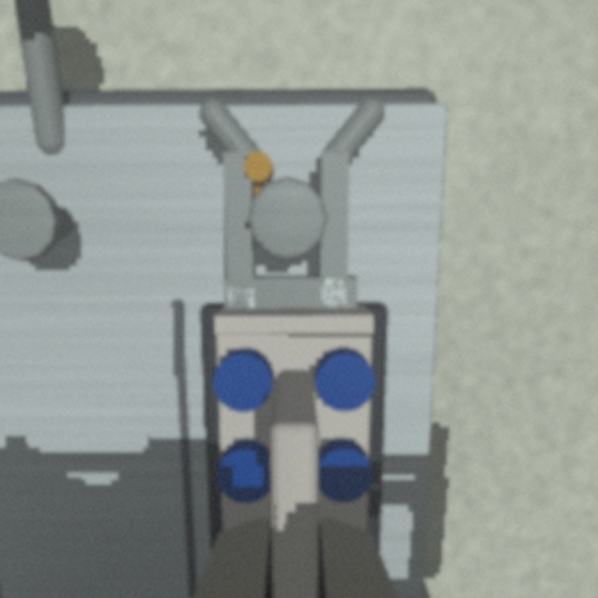

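>>> {"name": "send_rows", "arguments": {
  "series": [
    [[0.08,0,0,0],[0.16,0,0,0],[0.22,0,0,0],[0.28,0.005,0,0],[0.32,0.005,0,0],[0.34,0.005,0,0],[0.34,0.005,0,0]]
  ]
}}

```text
t: 14.65
eef_pos: [0.517, -0.1134, 0.1248]
orientation: [0.0, 1.0, 0.011, -0.001]
force: [-6.0, -0.8, 0.4]
width: 0.0101
grasp_force: 30.0
```

>>> {"name": "send_rows", "arguments": {
  "series": [
    [[0.05,0,0,0],[0.1,0,0,0],[0.13,0,0,0],[0.13,0,0,0]]
  ]
}}

```text
t: 15.15
eef_pos: [0.5207, -0.1133, 0.1245]
orientation: [-0.0, 1.0, 0.011, -0.003]
force: [-12.4, -1.3, 4.2]
width: 0.0095
grasp_force: 30.0
```

Run:
```python
from h import *
look("w7",(130,0,390,260),2.3)
```

```text
15.15 [ 0.5207404  -0.11331455  0.12454276] [-9.81664090e-05  9.99930484e-01  1.14490827e-02 -2.81705997e-03] 0.009533581384797986
```

View pics/w7.png

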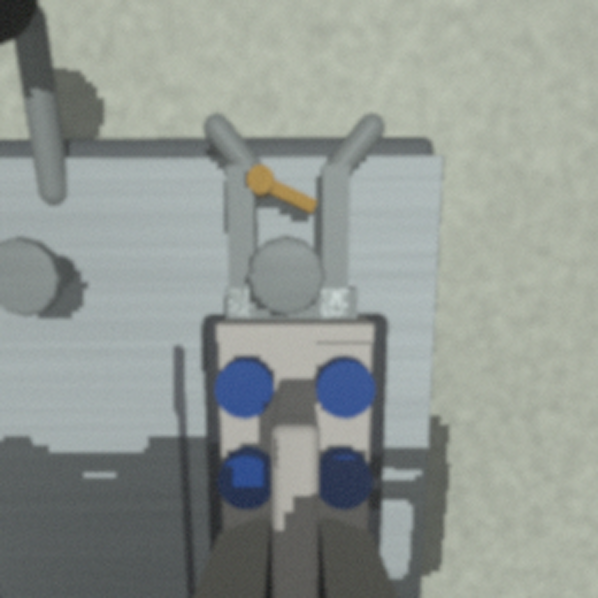

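>>> {"name": "send_rows", "arguments": {
  "series": [
    [[-0.04,0,-0.02,0],[-0.06,0,-0.05,0],[-0.06,0,-0.06,0],[-0.06,0,-0.06,0]]
  ]
}}

```text
t: 15.7
eef_pos: [0.5202, -0.1134, 0.1238]
orientation: [0.0, 1.0, 0.011, -0.001]
force: [-9.9, 1.7, 10.1]
width: 0.0097
grasp_force: 30.0
```

>>> {"name": "send_rows", "arguments": {
  "series": [
    [[0,0,0,0],[0,0,0,0],[0,0,0,0],[0,0,0.5,0],[0,0,1.2,0],[0,0,2.2,0],[-0.2,1,3.2,-1],[-0.5,2,4,-2],[-0.9,3,4.2,-3],[-1.2,4,4.2,-3.2]]
  ],
  "claw": 40
}}

```text
t: 16.95
eef_pos: [0.4729, 0.048, 0.2921]
orientation: [-0.0, 0.988, -0.156, 0.001]
force: [0.5, -0.2, -0.4]
width: 0.04
grasp_force: 0.0
```

>>> {"name": "send_rows", "arguments": {
  "series": [
    [[0,1.2,0,0],[0,2.4,0,0],[0,3.6,0,0],[-0.2,4.8,0,0],[-0.2,4.8,0,0],[-0.2,4.8,0,0]]
  ],
  "claw": 60
}}

```text
t: 17.7
eef_pos: [0.4648, 0.2385, 0.2905]
orientation: [0.0, 0.988, -0.155, 0.0]
force: [-0.2, 0.2, -0.8]
width: 0.0596
grasp_force: 0.0
```

Run:
```python
from h import *
look("w8")
```

```text
17.7 [0.46484105 0.2385258  0.29052343] [ 2.70844387e-04  9.87907822e-01 -1.55042123e-01  3.38583397e-05] 0.05955821348867058
```

View pics/w8.png

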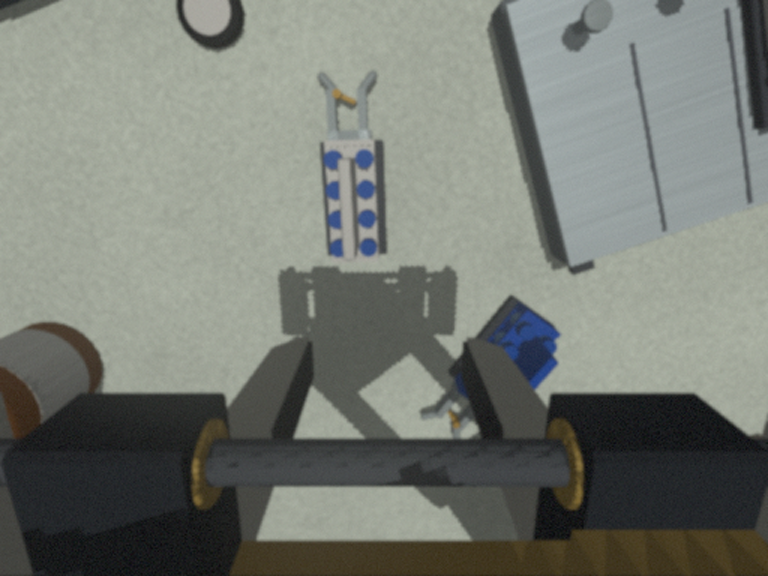

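Rack 1 is at (348,195), white with hook up and aligned with the tool to about a degree; the blue look-alike is at (510,345).

Run:
```python
from h import *
np.set_printoptions(precision=4,suppress=True)
st=pickle.load(open("w8.pkl","rb"))
W=cam("wrist",st); o=lambda u,v,z:onz(W,u/1.5,v/1.5,z)[:2]
ang=lambda a,b:np.degrees(np.arctan2(b[1]-a[1],b[0]-a[0]))
a,b=o(323,77,.018),o(374,76,.018); m=(a+b)/2; f1,f0=o(345,160,.1),o(349,256,.1)
bc=[o(*c,.055) for c in((323,142),(376,140),(379,252),(330,255))]
print("tips",a,b,m,"fin",f0,f1,ang(f0,f1),"finmid",(f0+f1)/2,"body",ang(bc[3],bc[0]),ang(bc[2],bc[1]),np.mean(bc,0))
for t in(-18.5,-20):
    d=np.array([np.cos(np.radians(t)),np.sin(np.radians(t))]); print(t,"ctr from tips",m-.114*d)
print("pin1 head",o(597,14,.091))
S=cam("scene");D=cam("side")
```

```text
tips [0.6191 0.2488] [0.6059 0.2052] [0.6125 0.227 ] fin [0.473  0.2681] [0.5447 0.2464] -16.851298985376797 finmid [0.5089 0.2573] body -16.400998823045256 -16.59502103790945 [0.512  0.2555]
-18.5 ctr from tips [0.5044 0.2632]
-20 ctr from tips [0.5054 0.266 ]
pin1 head [0.5848 0.0414]
```

>>> {"name": "send_rows", "arguments": {
  "series": [
    [[0.4,0.2,-0.8,0.14],[0.98,0.53,-1.8,0.14],[0.98,0.53,-2.8,0.14],[0.98,0.53,-3.5,0.14],[0.98,0.53,-3.9,0.14],[0.98,0.53,-3.9,0.14],[0.98,0.53,-3.9,0.14]]
  ]
}}

```text
t: 18.62
eef_pos: [0.5051, 0.26, 0.1363]
orientation: [-0.001, 0.989, -0.148, 0.001]
force: [0.0, 0.4, -0.8]
width: 0.0597
grasp_force: 0.0
```

```bash
cat >> h.py <<'E'
def blobs(im,z,st,amin=60):
    W=cam("wrist",st); hsv=cv2.cvtColor(np.ascontiguousarray(im),cv2.COLOR_RGB2HSV)
    q=st["orientation"];R=Ro.from_quat([q[1],q[2],q[3],q[0]]).as_matrix()
    m=cv2.inRange(hsv,(105,120,40),(130,255,255))
    n,_,s,c=cv2.connectedComponentsWithStats(m)
    for i in range(1,n):
        if amin<s[i,4]<2000: X=onz(W,*c[i],z); print("blob",c[i].round(1),s[i,4],X.round(4),"tool",(R.T@(X-st["eef_pos"])).round(4))
E
python3 - <<'E'
from h import *
look("w9"); blobs(np.load("w9.npy"),.06,pickle.load(open("w9.pkl","rb")))
print("w4"); blobs(np.load("w4.npy"),.06,pickle.load(open("w4.pkl","rb")))
E
```

```text
18.625 [0.5050713  0.26003195 0.13633649] [-6.08247205e-04  9.88921890e-01 -1.48431882e-01  1.04965737e-03] 0.05966248336167635
blob [274.3 147.7] 242 [0.5429 0.2348 0.06  ] tool [0.0434 0.0131 0.0764]
blob [241.6 148.2] 235 [0.5502 0.2603 0.06  ] tool [ 0.043  -0.0134  0.0764]
blob [242.3 178.4] 223 [0.5261 0.2674 0.06  ] tool [ 0.0177 -0.0131  0.0764]
blob [274.6 177.9] 231 [0.5186 0.2416 0.06  ] tool [0.0182 0.0138 0.0764]
blob [274.1 207.4] 142 [0.4938 0.2492 0.06  ] tool [-0.0078  0.0138  0.0763]
blob [244.6 234. ] 159 [0.4775 0.281  0.06  ] tool [-0.0327 -0.0119  0.0763]
blob [274.5 233.4] 174 [0.4703 0.2556 0.06  ] tool [-0.0321  0.0145  0.0763]
w4
blob [237.3 149. ] 239 [ 0.499  -0.2375  0.06  ] tool [ 0.0425 -0.0168  0.0752]
blob [270.2 149. ] 243 [ 0.5059 -0.2631  0.06  ] tool [0.0425 0.0097 0.0752]
blob [236.3 179.7] 183 [ 0.4739 -0.2428  0.06  ] tool [ 0.017  -0.0181  0.0751]
blob [269.9 178. ] 189 [ 0.4826 -0.2694  0.06  ] tool [0.0185 0.0098 0.0752]
blob [239.1 209.5] 98 [ 0.4491 -0.2514  0.06  ] tool [-0.0092 -0.0162  0.0751]
blob [267.7 211. ] 67 [ 0.4541 -0.2755  0.06  ] tool [-0.0106  0.0082  0.0751]
blob [239.1 234.6] 151 [ 0.4264 -0.2572  0.06  ] tool [-0.0327 -0.0166  0.075 ]
blob [267.4 235.2] 69 [ 0.4323 -0.2813  0.06  ] tool [-0.0332  0.0082  0.0751]
```

>>> {"name": "send_rows", "arguments": {
  "series": [
    [[0,0,-0.4,0],[0,0,-0.9,0],[0,0,-1.3,0],[0,0,-1.68,0],[0,0,-1.68,0]]
  ],
  "claw": 50
}}

```text
t: 19.3
eef_pos: [0.5026, 0.2595, 0.0652]
orientation: [0.001, 0.989, -0.148, -0.002]
force: [0.3, -0.2, -0.7]
width: 0.0501
grasp_force: 0.0
```

>>> {"name": "send_rows", "arguments": {
  "series": [
    [[0,0,0,0],[0,0,0,0],[0,0,0,0],[0,0,0,0],[0,0,0,0],[0,0,0,0],[0,0,0,0]]
  ],
  "claw": 5
}}

```text
t: 20.18
eef_pos: [0.5041, 0.26, 0.0676]
orientation: [-0.0, 0.989, -0.148, 0.0]
force: [-1.0, -1.1, 2.4]
width: 0.0098
grasp_force: 30.0
```

>>> {"name": "send_rows", "arguments": {
  "series": [
    [[0,0,0.8,0],[0,0,1.9,0],[0,-0.3,3,0.3],[-0.2,-1.2,4,0.9],[-0.6,-2.4,4,1.6],[-1,-3.6,4,2.3],[-1.4,-4.8,4,3.06],[-1.65,-5.64,3.3,3.06],[-1.65,-5.64,2.5,3.06],[-1.65,-5.64,2.5,3.06]]
  ]
}}

```text
t: 21.42
eef_pos: [0.4353, 0.0342, 0.1642]
orientation: [-0.0, 1.0, 0.011, -0.003]
force: [-0.0, -0.1, -3.4]
width: 0.0099
grasp_force: 30.0
```

Run:
```python
from h import *
look("w10",(100,0,400,230),2.5); blobs(np.load("w10.npy"),.156,pickle.load(open("w10.pkl","rb")))
print("w5"); blobs(np.load("w5.npy"),.156,pickle.load(open("w5.pkl","rb")))
```

```text
21.425 [0.4352898  0.03422047 0.16423187] [-2.67929353e-04  9.99933709e-01  1.10297354e-02 -3.29416020e-03] 0.009932914460968239
blob [460.5  37.7] 578 [ 0.549  -0.0693  0.156 ] tool [0.1114 0.106  0.0074]
blob [453.1  78.9] 518 [ 0.5287 -0.0698  0.156 ] tool [0.0911 0.106  0.0076]
blob [446.3 117.2] 466 [ 0.5084 -0.0702  0.156 ] tool [0.0708 0.106  0.0077]
blob [440.3 152.9] 389 [ 0.4881 -0.0709  0.156 ] tool [0.0505 0.1062 0.0078]
blob [235.4 163.1] 486 [0.4794 0.0488 0.156 ] tool [ 0.0444 -0.0136  0.0079]
blob [279.9 163. ] 483 [0.48   0.0225 0.156 ] tool [0.0445 0.0127 0.0079]
blob [236.1 202.5] 359 [0.4548 0.0484 0.156 ] tool [ 0.0199 -0.0137  0.0081]
blob [279.3 198.2] 214 [0.4581 0.022  0.156 ] tool [0.0226 0.0128 0.0081]
blob [175.4 254.8] 336 [0.418  0.0877 0.156 ] tool [-0.0161 -0.0538  0.0084]
blob [490.3 282.6] 485 [ 0.4019 -0.1217  0.156 ] tool [-0.0367  0.1551  0.0084]
blob [118.6 284.1] 100 [0.3952 0.127  0.156 ] tool [-0.038  -0.0936  0.0085]
blob [102.8 337.4] 344 [0.3509 0.1432 0.156 ] tool [-0.0819 -0.1108  0.0088]
blob [472.1 335.6] 1098 [ 0.3584 -0.1195  0.156 ] tool [-0.0802  0.152   0.0087]
w5
blob [235.5 165.1] 493 [ 0.4808 -0.0948  0.156 ] tool [ 0.0432 -0.0136  0.0082]
blob [280.  165.2] 485 [ 0.4814 -0.1212  0.156 ] tool [0.0431 0.0128 0.0081]
blob [236.2 204.5] 377 [ 0.4561 -0.0953  0.156 ] tool [ 0.0185 -0.0137  0.0083]
blob [279.  199.3] 147 [ 0.4601 -0.1215  0.156 ] tool [0.0218 0.0126 0.0083]
blob [ 35.2 274.3] 1607 [0.4037 0.0381 0.156 ] tool [-0.0308 -0.1483  0.009 ]
blob [398.5 280.1] 332 [ 0.4053 -0.2037  0.156 ] tool [-0.0349  0.0935  0.0084]
blob [411.6 337.6] 575 [ 0.3587 -0.2205  0.156 ] tool [-0.0819  0.1092  0.0086]
```

View pics/w10.png

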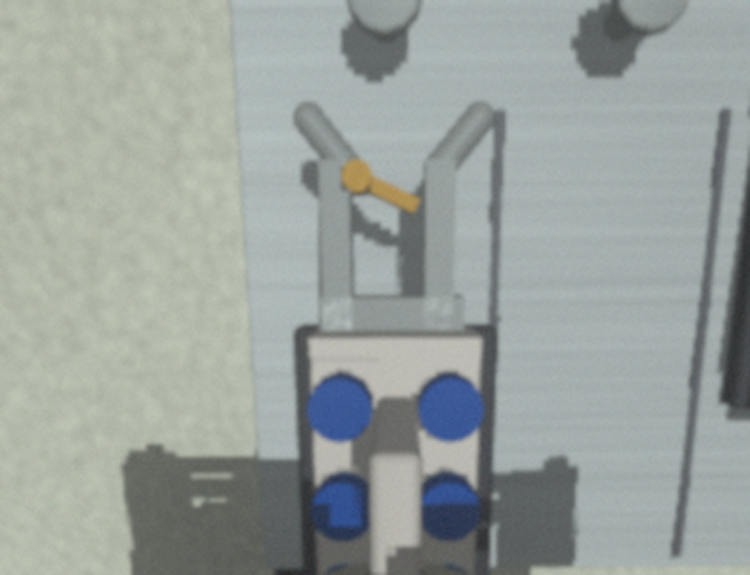

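>>> {"name": "send_rows", "arguments": {
  "series": [
    [[0,0.06,-0.3,0],[0,0.06,-0.7,0],[0,0.06,-0.95,0],[0,0.06,-1.06,0],[0,0.06,-1.06,0],[0,0.06,-1.06,0]]
  ]
}}

```text
t: 22.22
eef_pos: [0.4384, 0.0368, 0.1255]
orientation: [0.0, 1.0, 0.011, 0.0]
force: [-0.0, -0.8, -4.0]
width: 0.0099
grasp_force: 30.0
```

>>> {"name": "send_rows", "arguments": {
  "series": [
    [[0.2,0.005,0,0],[0.4,0.01,0,0],[0.6,0.015,0,0],[0.8,0.02,0,0],[1,0.025,0,0],[1.2,0.03,0,0],[1.35,0.035,0,0],[1.45,0.035,0,0],[1.55,0.04,0,0],[1.55,0.04,0,0]]
  ]
}}

```text
t: 23.48
eef_pos: [0.5005, 0.0386, 0.1252]
orientation: [-0.0, 1.0, 0.012, 0.0]
force: [0.1, 1.3, -3.5]
width: 0.0095
grasp_force: 30.0
```

>>> {"name": "send_rows", "arguments": {
  "series": [
    [[0.08,0,0,0],[0.16,0,0,0],[0.22,0,0,0],[0.28,0.005,0,0],[0.32,0.005,0,0],[0.36,0.005,0,0],[0.36,0.005,0,0]]
  ]
}}

```text
t: 24.35
eef_pos: [0.512, 0.0385, 0.1244]
orientation: [0.0, 1.0, 0.012, -0.003]
force: [-12.4, -0.8, 3.3]
width: 0.0099
grasp_force: 30.0
```

>>> {"name": "send_rows", "arguments": {
  "series": [
    [[0.04,0,0,0],[0.08,0,0,0],[0.1,0,0,0],[0.1,0,0,0]]
  ]
}}

```text
t: 24.85
eef_pos: [0.5154, 0.0386, 0.1246]
orientation: [0.0, 1.0, 0.012, -0.003]
force: [-16.9, -0.4, 7.7]
width: 0.0099
grasp_force: 30.0
```

Run:
```python
from h import *
look("w11",(130,0,390,260),2.3)
im=np.load("w11.npy"); hsv=cv2.cvtColor(np.ascontiguousarray(im),cv2.COLOR_RGB2HSV)
for n in("w6","w7","w11"):
    hsv=cv2.cvtColor(np.ascontiguousarray(np.load(n+".npy")),cv2.COLOR_RGB2HSV)
    m=cv2.inRange(hsv[:130,210:300],(12,130,90),(25,255,255)); p=np.argwhere(m)
    print(n,len(p),p.min(0)+[0,210],p.max(0)+[0,210])
```

```text
24.85 [0.51541961 0.03862175 0.12459034] [ 4.19209008e-05  9.99926399e-01  1.16184377e-02 -3.49380977e-03] 0.009879269686038932
w6 55 [ 68 238] [ 77 246]
w7 120 [ 73 239] [ 90 265]
w11 127 [ 72 239] [ 88 265]
```

>>> {"name": "send_rows", "arguments": {
  "series": [
    [[-0.04,0,-0.02,0],[-0.06,0,-0.05,0],[-0.06,0,-0.06,0],[-0.06,0,-0.06,0]]
  ]
}}

```text
t: 25.4
eef_pos: [0.5149, 0.0386, 0.1239]
orientation: [0.0, 1.0, 0.012, -0.001]
force: [-14.1, 0.4, 13.4]
width: 0.0097
grasp_force: 30.0
```

>>> {"name": "send_rows", "arguments": {
  "series": [
    [[0,0,0,0],[0,0,0,0],[0,0,0,0],[0,0,0.5,0],[0,0,1.2,0],[0,0,2.2,0],[0.5,-0.6,2.8,0],[1.2,-1.2,2.8,0],[1.6,-1.77,2.8,0],[1.6,-1.77,2.8,0]]
  ],
  "claw": 40
}}

```text
t: 26.65
eef_pos: [0.5806, -0.0336, 0.2341]
orientation: [0.0, 1.0, 0.011, -0.0]
force: [-1.0, -0.2, 0.2]
width: 0.04
grasp_force: 0.0
```

Run:
```python
from h import *
look("w12")
im=np.load("w12.npy"); st=pickle.load(open("w12.pkl","rb"))
g=im.max(2)
m=((g<60)*255).astype(np.uint8); m[250:]=0
n,_,s,c=cv2.connectedComponentsWithStats(m); W=cam("wrist",st)
for i in range(1,n):
    if s[i,4]>150: print(s[i],c[i].round(1),onz(W,*c[i],.105).round(4))
```

```text
26.65 [ 0.58056879 -0.03357468  0.23413911] [ 7.96840402e-05  9.99944807e-01  1.05032475e-02 -2.40646897e-04] 0.03996785649673141
[245 100  25  19 185] [256.2 110.3] [ 0.6517 -0.0303  0.105 ]
[214 181   8  44 272] [217.4 204.3] [0.5564 0.0083 0.105 ]
[298 181   8  45 284] [301.8 203.2] [ 0.5595 -0.0795  0.105 ]
[464 199  24  51 485] [474.  223.7] [ 0.5404 -0.2638  0.105 ]
```

View pics/w12.png

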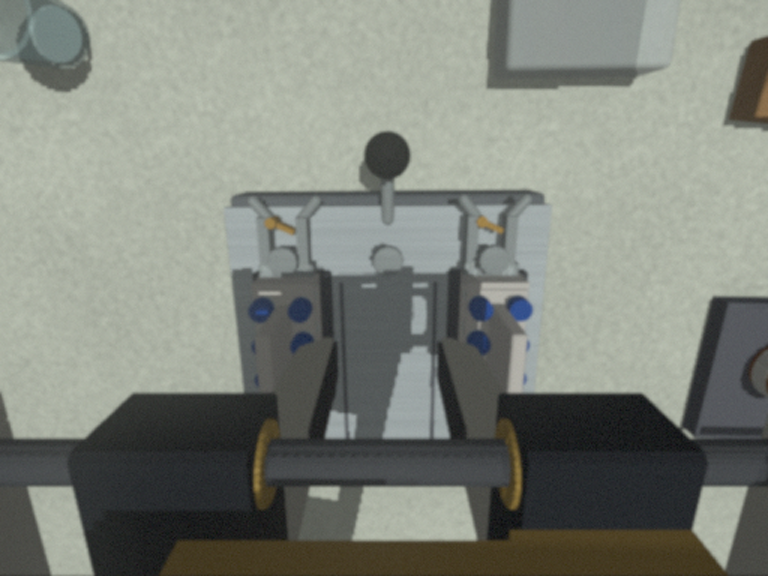

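>>> {"name": "send_rows", "arguments": {
  "series": [
    [[0.9,0.04,0,0],[1.93,0.04,-0.2,0],[1.93,0.04,-1.2,0],[1.93,0.04,-2.2,0],[1.93,0.04,-3,0],[1.93,0.04,-3.5,0],[1.93,0.04,-3.73,0],[1.93,0.04,-3.73,0]]
  ],
  "claw": 60
}}

```text
t: 27.7
eef_pos: [0.6573, -0.0303, 0.0858]
orientation: [-0.0, 1.0, 0.012, 0.0]
force: [0.2, 0.3, 0.3]
width: 0.0599
grasp_force: 0.0
```

>>> {"name": "send_rows", "arguments": {
  "series": [
    [[0,0,0,0],[0,0,0,0],[0,0,0,0],[0,0,0,0],[0,0,0,0],[0,0,0,0]]
  ],
  "claw": 20
}}

```text
t: 28.45
eef_pos: [0.6576, -0.0322, 0.0861]
orientation: [0.001, 1.0, 0.011, 0.001]
force: [-0.1, -4.4, 0.6]
width: 0.0285
grasp_force: 30.0
```

>>> {"name": "send_rows", "arguments": {
  "series": [
    [[-0.06,0,0.285,0],[-0.135,-0.003,0.565,0],[-0.22,-0.005,0.84,0],[-0.32,-0.007,1.12,0],[-0.43,-0.01,1.39,0],[-0.55,-0.013,1.65,0],[-0.68,-0.016,1.91,0],[-0.82,-0.019,2.165,0],[-0.98,-0.023,2.41,0],[-1.14,-0.027,2.65,0]]
  ]
}}

```text
t: 29.7
eef_pos: [0.6112, -0.0334, 0.1909]
orientation: [0.001, 1.0, 0.011, -0.0]
force: [2.2, -7.8, -6.2]
width: 0.0288
grasp_force: 30.0
```

>>> {"name": "send_rows", "arguments": {
  "series": [
    [[-0.18,-0.004,0.23,0],[-0.3,-0.007,0.38,0],[-0.4,-0.01,0.5,0],[-0.4,-0.01,0.5,0]]
  ]
}}

```text
t: 30.2
eef_pos: [0.5949, -0.0339, 0.2113]
orientation: [0.001, 1.0, 0.011, -0.001]
force: [-3.2, -7.4, 0.4]
width: 0.0286
grasp_force: 30.0
```

```bash
cat > ang.py <<'E'
from h import *
st=sensors.observe(); S=cam("side"); C=cam("scene")
x,y,z=st["eef_pos"]; print(st["t"],st["eef_pos"].round(4),st["width"],st["force"].round(1))
print("angle if knob at grasp (hinge x .3956):",np.degrees(np.arctan2(z+.019-.047,x-.3956)) -10.8)
E
python3 - <<'E'
import ang
from h import *
def dark(im,X,n):
    # dark ball near the predicted pixel in the fixed cameras
    C=cam(n); u,v=px(C,X); print(n,"pred",round(u,1),round(v,1))
look("w13")
im=snapshot("side"); np.save("side13.npy",im)
E
```

```text
30.2 [ 0.5949 -0.0339  0.2113] 0.028592587809923513 [-3.2 -7.4  0.4]
angle if knob at grasp (hinge x .3956): 31.817803173588384
30.2 [ 0.59485989 -0.03392407  0.21134316] [ 1.28196277e-03  9.99940770e-01  1.07889401e-02 -6.42233028e-04] 0.028592587809923513
```

Run:
```python
from h import *
def bl(n):
    st=pickle.load(open(n+".pkl","rb")); im=np.load(n+".npy")
    hsv=cv2.cvtColor(np.ascontiguousarray(im),cv2.COLOR_RGB2HSV)
    for nm,lo,hi in (("blue",(105,120,40),(130,255,255)),("brass",(12,130,90),(25,255,255))):
        k,_,s,c=cv2.connectedComponentsWithStats(cv2.inRange(hsv,lo,hi))
        print(n,nm,[(c[i].round(1).tolist(),int(s[i,4])) for i in range(1,k) if s[i,4]>25])
bl("w12"); bl("w13")
W=cam("wrist",pickle.load(open("w13.pkl","rb")))
# right rack front tubes from w12 pixels, height .055+.06
W0=cam("wrist",pickle.load(open("w12.pkl","rb")))
for p in ((320.5,205.5),(346.5,205.5)):
    X=onz(W0,*p,.115); 
    for th in (26,28,30,32,34):
        t=np.radians(th); a,b=X[0]-.3965,X[2]-.047
        print(th,np.round(px(W,[.3965+a*np.cos(t)-b*np.sin(t),X[1],.047+a*np.sin(t)+b*np.cos(t)]),1))
```

```text
w12 blue [([346.6, 205.8], 152), ([200.1, 207.5], 56), ([322.6, 206.8], 86), ([174.4, 207.8], 41), ([199.9, 226.7], 57), ([320.1, 227.8], 89)]
w12 brass [([343.8, 316.7], 191), ([172.4, 303.0], 68), ([171.4, 320.9], 56)]
w13 blue []
w13 brass [([364.8, 248.9], 89), ([195.8, 308.1], 155), ([320.0, 318.4], 155), ([330.2, 357.6], 58), ([348.8, 358.6], 35), ([369.3, 358.2], 98), ([414.3, 358.4], 59), ([430.7, 357.9], 45), ([395.4, 360.5], 48)]
26 [336.  315.6]
28 [336.7 324.3]
30 [337.4 333.1]
32 [338.  342.1]
34 [338.5 351.2]
26 [369.4 315.9]
28 [370.5 324.5]
30 [371.5 333.4]
32 [372.5 342.4]
34 [373.3 351.5]
```

Run:
```python
from h import *
W=cam("wrist",pickle.load(open("w13.pkl","rb")));W0=cam("wrist",pickle.load(open("w12.pkl","rb")))
im=np.load("w13.npy");hsv=cv2.cvtColor(np.ascontiguousarray(im),cv2.COLOR_RGB2HSV);p=np.argwhere(cv2.inRange(hsv[225:270,330:400],(12,110,70),(25,255,255)))+[225,330];print(p.min(0),p.max(0))
for q in ((320,148),(335,155)):
    X=onz(W0,*q,.077)
    for th in (28,30,32):
        t=np.radians(th); a,b=X[0]-.3965,X[2]-.047
        print(th,np.round(px(W,[.3965+a*np.cos(t)-b*np.sin(t),X[1],.047+a*np.sin(t)+b*np.cos(t)]),1))
```

```text
[235 347] [256 370]
28 [345.8 244.2]
30 [347.5 253.8]
32 [349.2 263.8]
28 [365.8 250.2]
30 [367.8 259.4]
32 [369.7 269. ]
```

>>> {"name": "send_rows", "arguments": {
  "series": [
    [[0,0,0,0],[0,0,0,0],[0,0,0,0],[0,0,0,0],[0,0,0,0],[0,0,0,0],[0,0,0,0],[0,0,0,0],[0,0,0,0],[0,0,0,0]]
  ]
}}

```text
t: 31.55
eef_pos: [0.5949, -0.0339, 0.2113]
orientation: [0.001, 1.0, 0.011, -0.001]
force: [-4.9, -8.2, 0.3]
width: 0.0283
grasp_force: 30.0
```

>>> {"name": "send_rows", "arguments": {
  "series": [
    [[0,0,0,0],[0,0,0,0],[0,0,0,0],[0,0,0,0],[0,0,0,0],[0,0,0,0],[0,0,0,0],[0,0,0,0],[0,0,0,0]]
  ]
}}

```text
t: 32.67
eef_pos: [0.5949, -0.0339, 0.2113]
orientation: [0.001, 1.0, 0.011, -0.001]
force: [-4.0, -6.8, 0.6]
width: 0.0287
grasp_force: 30.0
```

>>> {"name": "send_rows", "arguments": {
  "series": [
    [[-0.08,-0.002,0.09,0],[-0.14,-0.003,0.15,0],[-0.14,-0.003,0.15,0],[-0.14,-0.003,0.15,0],[-0.14,-0.003,0.15,0],[-0.14,-0.003,0.15,0],[-0.14,-0.003,0.15,0],[-0.14,-0.003,0.15,0],[-0.14,-0.003,0.15,0],[-0.14,-0.003,0.15,0]]
  ]
}}

```text
t: 33.92
eef_pos: [0.5896, -0.034, 0.2171]
orientation: [0.001, 1.0, 0.011, -0.0]
force: [-1.7, -7.2, -1.1]
width: 0.0286
grasp_force: 30.0
```

>>> {"name": "send_rows", "arguments": {
  "series": [
    [[0,0,0,0],[0,0,0,0],[0,0,0,0],[0,0,0,0],[0,0,0,0],[0,0,0,0],[0,0,0,0],[0,0,0,0],[0,0,0,0],[0,0,0,0]]
  ]
}}

```text
t: 35.17
eef_pos: [0.5896, -0.034, 0.2171]
orientation: [0.001, 1.0, 0.011, -0.0]
force: [0.1, -6.6, -2.1]
width: 0.0286
grasp_force: 30.0
```

Run:
```python
import ang
from h import *
look("w14")
im=np.load("w14.npy");hsv=cv2.cvtColor(np.ascontiguousarray(im),cv2.COLOR_RGB2HSV)
for x0,x1 in((330,400),(120,190)):
    p=np.argwhere(cv2.inRange(hsv[225:280,x0:x1],(12,110,70),(25,255,255)))+[225,x0];print(len(p),p.min(0) if len(p) else 0,p.max(0) if len(p) else 0)
```

```text
35.175 [ 0.5896 -0.034   0.2171] 0.028637977759166783 [ 0.1 -6.6 -2.1]
angle if knob at grasp (hinge x .3956): 33.45880787815423
35.175 [ 0.58961474 -0.03404185  0.21705893] [ 1.29718425e-03  9.99940435e-01  1.08270403e-02 -4.66947598e-04] 0.028637977759166783
248 [232 347] [253 370]
188 [234 139] [254 166]
```

>>> {"name": "send_rows", "arguments": {
  "series": [
    [[0.19,0.004,-0.21,0],[0.36,0.008,-0.42,0],[0.54,0.012,-0.65,0],[0.7,0.016,-0.89,0],[0.86,0.02,-1.135,0],[1,0.024,-1.39,0],[1.13,0.027,-1.65,0],[1.25,0.03,-1.91,0],[1.36,0.033,-2.18,0],[1.46,0.035,-2.46,0]]
  ]
}}

```text
t: 36.48
eef_pos: [0.6486, -0.0324, 0.1195]
orientation: [0.001, 1.0, 0.011, 0.0]
force: [-2.6, -6.1, 3.2]
width: 0.0287
grasp_force: 30.0
```

>>> {"name": "send_rows", "arguments": {
  "series": [
    [[0.085,0.002,-0.275,0],[0.16,0.003,-0.555,0],[0.2,0.004,-0.75,0],[0.22,0.005,-0.84,0],[0.22,0.005,-0.88,0],[0.22,0.005,-0.88,0]]
  ]
}}

```text
t: 37.22
eef_pos: [0.6577, -0.0321, 0.0859]
orientation: [0.001, 1.0, 0.011, 0.001]
force: [-4.1, -5.2, 9.2]
width: 0.0283
grasp_force: 30.0
```

>>> {"name": "send_rows", "arguments": {
  "series": [
    [[0,0,-0.04,0],[0,0,-0.08,0],[0,0,-0.08,0],[0,0,-0.08,0],[0,0,-0.08,0]]
  ]
}}

```text
t: 37.85
eef_pos: [0.6584, -0.0321, 0.0847]
orientation: [0.001, 1.0, 0.011, 0.002]
force: [-8.8, -4.6, 20.7]
width: 0.0288
grasp_force: 30.0
```

>>> {"name": "send_rows", "arguments": {
  "series": [
    [[0,0,0.12,0],[0,0,0.12,0],[-0.06,0,0.405,0],[-0.135,-0.003,0.685,0],[-0.22,-0.005,0.96,0],[-0.32,-0.007,1.24,0],[-0.43,-0.01,1.51,0],[-0.55,-0.013,1.77,0],[-0.68,-0.016,2.03,0],[-0.82,-0.019,2.285,0]]
  ]
}}

```text
t: 39.1
eef_pos: [0.6244, -0.0331, 0.1718]
orientation: [0.001, 1.0, 0.011, 0.0]
force: [2.8, -6.5, -5.4]
width: 0.0286
grasp_force: 30.0
```

>>> {"name": "send_rows", "arguments": {
  "series": [
    [[-0.16,-0.004,0.245,0],[-0.32,-0.008,0.485,0],[-0.5,-0.012,0.715,0],[-0.68,-0.016,0.94,0],[-0.86,-0.02,1.135,0],[-0.86,-0.02,1.135,0],[-0.86,-0.02,1.135,0],[-0.86,-0.02,1.135,0],[-0.86,-0.02,1.135,0],[-0.86,-0.02,1.135,0]]
  ]
}}

```text
t: 40.35
eef_pos: [0.5895, -0.0341, 0.2177]
orientation: [0.001, 1.0, 0.011, -0.0]
force: [-3.9, -6.8, 2.2]
width: 0.0287
grasp_force: 30.0
```

>>> {"name": "send_rows", "arguments": {
  "series": [
    [[0,0,0,0],[0,0,0,0],[0,0,0,0],[0,0,0,0],[0,0,0,0],[0,0,0,0],[0,0,0,0],[0,0,0,0],[0,0,0,0],[0,0,0,0]]
  ]
}}

```text
t: 41.6
eef_pos: [0.5895, -0.0341, 0.2178]
orientation: [0.001, 1.0, 0.011, -0.0]
force: [-3.5, -7.4, 2.4]
width: 0.0284
grasp_force: 30.0
```

>>> {"name": "send_rows", "arguments": {
  "series": [
    [[0,0,0,0],[0,0,0,0],[0,0,0,0],[0,0,0,0],[0,0,0,0],[0,0,0,0]]
  ]
}}

```text
t: 42.35
eef_pos: [0.5895, -0.0341, 0.2177]
orientation: [0.001, 1.0, 0.011, -0.0]
force: [-3.9, -7.6, 1.8]
width: 0.0285
grasp_force: 30.0
```

>>> {"name": "send_rows", "arguments": {
  "series": [
    [[0.19,0.004,-0.21,0],[0.36,0.008,-0.42,0],[0.54,0.012,-0.65,0],[0.7,0.016,-0.89,0],[0.86,0.02,-1.135,0],[1,0.024,-1.39,0],[1.13,0.027,-1.65,0],[1.25,0.03,-1.91,0],[1.36,0.033,-2.18,0],[1.46,0.035,-2.46,0]]
  ]
}}

```text
t: 43.6
eef_pos: [0.6487, -0.0324, 0.1196]
orientation: [0.001, 1.0, 0.011, 0.0]
force: [-2.1, -7.0, 4.3]
width: 0.0286
grasp_force: 30.0
```

>>> {"name": "send_rows", "arguments": {
  "series": [
    [[0.085,0.002,-0.275,0],[0.16,0.003,-0.555,0],[0.2,0.004,-0.75,0],[0.22,0.005,-0.84,0],[0.22,0.005,-0.9,0],[0.22,0.005,-0.96,0],[0.22,0.005,-0.96,0],[0.22,0.005,-0.96,0]]
  ]
}}

```text
t: 44.6
eef_pos: [0.6587, -0.0322, 0.0846]
orientation: [0.001, 1.0, 0.011, 0.002]
force: [-7.1, -4.9, 17.7]
width: 0.0284
grasp_force: 30.0
```

>>> {"name": "send_rows", "arguments": {
  "series": [
    [[0,0,0.03,0],[0,0,0.03,0],[0,0,0.03,0]]
  ],
  "claw": 60
}}

```text
t: 44.98
eef_pos: [0.6568, -0.0303, 0.0812]
orientation: [-0.0, 1.0, 0.012, -0.001]
force: [0.5, 0.4, -0.2]
width: 0.054
grasp_force: 0.0
```

>>> {"name": "send_rows", "arguments": {
  "series": [
    [[0,0,0.3,0],[0,0,1,0],[0,0,2,0],[0,0,3,0],[-0.5,0,3.77,0],[-1.2,-0.02,3.77,0],[-1.94,-0.04,3.77,0],[-1.94,-0.04,3.77,0],[-1.94,-0.04,3.77,0]]
  ],
  "claw": 40
}}

```text
t: 46.1
eef_pos: [0.5802, -0.0321, 0.2334]
orientation: [0.0, 1.0, 0.012, 0.001]
force: [0.2, -0.3, -0.5]
width: 0.0402
grasp_force: 0.0
```

Run:
```python
from h import *
look("w15")
a,b=np.load("w12.npy"),np.load("w15.npy")
for im in(a,b):
    hsv=cv2.cvtColor(np.ascontiguousarray(im),cv2.COLOR_RGB2HSV)
    for x0,x1 in((165,215),(300,350)):
        p=np.argwhere(cv2.inRange(hsv[130:170,x0:x1],(12,110,70),(25,255,255)))+[130,x0];print("latch",len(p),p.min(0),p.max(0))
    g=im.max(2)[70:130,230:290]; p=np.argwhere(g<70)+[70,230]; print("knob",p.mean(0),len(p))
d=cv2.absdiff(a,b).max(2); d=((cv2.GaussianBlur(d,(3,3),0)>40)*255).astype(np.uint8)
n,_,s,c=cv2.connectedComponentsWithStats(d)
print([(s[i].tolist()) for i in range(1,n) if s[i,4]>15])
# fixed cameras: what changed since the start
for k in("scene","side"):
    im=snapshot(k); d=cv2.absdiff(im,np.load(k+"0.npy")).max(2); np.save(k+"9.npy",im)
    n,_,s,c=cv2.connectedComponentsWithStats(((cv2.GaussianBlur(d,(5,5),0)>25)*255).astype(np.uint8))
    print(k,[s[i].tolist() for i in range(1,n) if s[i,4]>30])
```

```text
46.1 [ 0.58022822 -0.03210606  0.23342415] [6.13249076e-05 9.99933069e-01 1.15485857e-02 6.95600752e-04] 0.040176377273141176
latch 67 [146 177] [154 195]
latch 55 [145 319] [154 334]
knob [103.45757576 257.49545455] 660
latch 68 [152 179] [160 196]
latch 58 [151 321] [160 336]
knob [103.13834586 259.52932331] 665
[[59, 20, 3, 12, 18], [483, 27, 21, 56, 130], [264, 88, 12, 28, 88], [243, 92, 6, 16, 38], [343, 134, 8, 9, 26], [318, 136, 25, 27, 265], [177, 138, 22, 25, 241], [209, 140, 7, 9, 25], [306, 147, 4, 15, 46], [346, 179, 6, 6, 28], [215, 180, 6, 4, 22], [315, 185, 6, 4, 20], [335, 184, 10, 4, 29], [321, 187, 32, 7, 160], [313, 197, 42, 13, 304], [169, 199, 12, 7, 39], [193, 199, 14, 10, 55], [454, 198, 23, 86, 211], [195, 209, 14, 11, 60], [171, 211, 12, 8, 31], [317, 211, 13, 9, 59], [342, 210, 15, 12, 95], [312, 221, 13, 7, 57], [195, 222, 13, 8, 49], [339, 223, 12, 38, 124]]
scene [[206, 0, 191, 115, 4862], [449, 0, 19, 38, 178], [235, 59, 121, 62, 1463], [206, 114, 157, 120, 5065], [392, 122, 46, 54, 319], [343, 174, 58, 20, 232], [406, 184, 13, 5, 33], [233, 218, 14, 17, 97], [273, 239, 52, 32, 848]]
side [[24, 13, 27, 72, 708], [65, 30, 15, 8, 32], [144, 41, 20, 3, 42], [215, 46, 13, 17, 98], [201, 48, 8, 16, 60], [208, 51, 8, 14, 49], [58, 60, 37, 34, 415], [27, 62, 24, 41, 386], [163, 67, 9, 5, 36], [254, 89, 14, 6, 56], [139, 95, 34, 5, 156], [107, 109, 16, 70, 333], [250, 118, 60, 46, 1619], [63, 141, 12, 29, 119], [215, 143, 41, 25, 687], [227, 164, 73, 61, 1889], [193, 183, 14, 8, 54], [145, 186, 86, 50, 863], [134, 195, 60, 18, 281], [74, 206, 17, 50, 290], [260, 233, 45, 39, 816], [292, 276, 19, 21, 303]]
```

Run:
```python
from h import *
D=cam("side"); print(onz(D,301.5,286.5,.034), [np.round(px(D,[.4698,-.408,z]),1) for z in(.004,.064)])
im=np.load("side9.npy"); g=im.astype(int)
p=np.argwhere(g[270:302,285:318].max(2)<45)+[270,285]; print("black cap",p.min(0),p.max(0),len(p))
p=np.argwhere((g[270:302,285:318,0]-g[270:302,285:318,2])>40)+[270,285]; print("amber",p.min(0),p.max(0),len(p))
```

```text
[ 0.46940701 -0.40927623  0.034     ] [array([300.5, 290.3]), array([302.3, 281.8])]
black cap [270 292] [295 317] 223
amber [292 297] [295 308] 18
```

```bash
python3 -c "
from workcell import sign_off
print(sign_off())"
```

```text
the job is handed in; nothing more can be done
None
```

The job is done and handed in: the jar stands upright in the spill tray, and both white racks are hooked and latched in the left and right lanes. Only two racks were found. The platform was mixed twice, to roughly 30–32° for over 2 s each time, then lowered fully level.

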